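# Set out the dressing table on its matching rests

### The arm

A 6-joint arm with a two-finger parallel gripper is mounted at the origin on the work surface. World frame = base frame: x ahead of the robot, y to its left, z up, the work surface at z = 0. Lengths are in m, angles in degrees, forces in N, time in s.
With the tool pointing down it reaches from about 0.4 to 0.825 m from the base axis. Payload 7 kg.
Tool frame: the origin (TCP) lies at the very end of the fingers, on their centre line; the grasp point (between the pads) lies 19 mm behind it; z points along the fingers, y is the line along which they close (so a half turn about z gives the same grasp; the last joint's range is limited). The gripper opens to 88 mm and grips with 3 to 60 N. Pads are 19 mm wide; open, the fingers measure 130 mm over their backs; the gripper's body (78 mm by 193 mm) begins 47 mm behind the grasp point.
Start: joints at [-57.233, 20.546, 0.682, 0, -70.136, -16.507], TCP at [0.189, -0.648, 0.227] pointing down, gripper open.
Joint ranges: [-176.03, 176.03], [-82.01, 121.73], [-58.28, 71.71], [-173.87, 95.51], [-174.79, -0.11], [-173.66, 173.66]. Speed limits (degrees/s): [136.94, 136.94, 172.46, 180, 180, 180].

### API

Orientations are given as [roll, pitch, yaw] about the fixed x, y, z axes, in that order (R = Rz(yaw) Ry(pitch) Rx(roll)).
In Python, from plant import get_obs, snapshot, camera_params, close_job, boxes_of, cut_out, landmark_of gives the robot as it stands.
- The arm moves only by the shell command python3 -m inch 'ROWS' [OPENING]. ROWS is text: rows parted by semicolons, each of 6 numbers parted by spaces: the shift along the tool's x, y, z in units of 30 cm (1.0 is 30 cm), then the turn, a rotation vector about the tool's x, y, z in units of pi rad (1.0 is pi rad). A call has 1 to 10 rows; each row is the pose to reach, as a shift and turn from the pose commanded when the call began, along the tool's axes at that moment, turning the shorter way round; what a row does not reach only later rows make up. A row lasts 1/12 s, in which the tool goes at most 41.7 mm and 7.16 degrees, less where a joint would pass 70% of its speed; a pose out of reach is approached as far as the arm can. A call with a number of a shift or a turn outside -1 to 1 is refused whole. A call with a gripper value outside its range is refused whole. OPENING is the closure, from -1 (fully open) to 1 (shut), set as the call begins (- or left out, the last holds). The fingers move at their own pace and stop on an object; the grip force is fixed at half the most. Time passes only in rows, so rows that repeat a pose let the fingers close. It gives the time, the measured TCP pose, the force, the opening and the grip force at its end, in the units of the state.
- get_obs(): the state, without advancing time (a new reading comes with each control period).
- snapshot(name): name is "scene" or "side" or "wrist"; returns the picture (480x640x3 uint8, red, green, blue); there is no depth.
- camera_params(name): a dict with "mtx" (3x3 intrinsics, pixels), "rvec" (rotation vector, rad) and "tvec" (3), from world to camera coordinates, as OpenCV has them. Camera axes: x right, y down, z forward; pixel columns grow to the right and rows downward; lengths in m; the calibration is good to about 2 mm. A picture is of the moment at which its call begins: read the wrist's pose just before it. camera_params takes no time and is no camera call; for the wrist camera it gives the pose at the moment of the call.
- close_job(): hands the job in; it is judged then, once.
Trained networks look in the newest picture that a camera, given by its name, has taken for a name from the list of things; names that differ only in an ending like _2 or _b are one class to them, and where a whole thing is asked for, a point or a joint stands for the part that bears it (a point fixed in the world has none). Each returns a list of dicts, best first, with "p" (0 to 1); they miss things now and then, are a little off and sometimes report something else, mostly with a low value. They report only what shows in the picture. A call takes as long as a camera call.
- boxes_of(camera, thing): "rect" ([left, top, width, height] in pixels, round what is visible of it).
- cut_out(camera, thing): "pixels" (480x640 bool, what is visible of it) and "rect" ([left, top, width, height] in pixels, round what is visible of it).
- landmark_of(camera, thing): "uv" ([column, row] in pixels: a listed point, or the origin of a listed thing).
The state is a dict: "clock": time; "joint_pos": joint angles; "qvel": joint speeds; "tau": joint torques, N m; "tool_pos": TCP position; "orientation": TCP orientation; "force": force on the tool from outside, world axes, zero at the start; "moment": the same for the moment, N m; "opening": finger opening in m; "gripper_force": force on a finger pad.
Only numpy, scipy, OpenCV 4.12 (cv2) and the standard library are available. Lean on these libraries where they do the work, as an engineer would, in place of code of your own. Each camera call takes 0.05 s, during which the arm holds its last target. There are 200 camera calls.

### The job

Tidy the dressing table: lay the hand mirror and the paddle brush each on the cork rest with its own dark outline, handle on the outline's handle and facing up as they lie now, stand the round safety-pin tin on the plain round outline, and slip the red bangle over the post of the pale blue stand so that it lies flat on the stand's base. Do not let the mirror fall, and do not knock over the two nail-polish bottles.

Things in the scene. Friction and masses are not known exactly. Their poses are not given: they have to be found in the camera images.
- mirror: Hand mirror lying glass up: teal plastic, 172 mm long. Origin on the underside of the handle, at the place to grip; +x points from handle to head, z up. Round head 84 mm across and 12 mm thick, centred at x = +65 mm; handle a straight bar 20 mm wide (y) and 14 mm high, free from x = -65 mm (butt end) to +23 mm. About 0.12 kg.
- brush: Wooden paddle brush lying bristles up, 178 mm long. Origin on the underside of the handle, at the place to grip; +x points from handle to head, z up. Rounded rectangular head 86 mm long (x), 64 mm wide, 12 mm thick, centred at x = +70 mm, black bristles to 27 mm high; handle a straight bar 20 mm wide (y) and 14 mm high, free from x = -65 mm (butt end) to +27 mm. About 0.09 kg.
- tin: Round steel tin with a brass safety pin on its lid, 60 mm in diameter, 26 mm high. Origin at the centre of its underside, z up. About 0.09 kg.
- bangle: Wide red plastic bangle lying flat like a short tube: 64 mm outside diameter, 54 mm inside, 20 mm high. Origin at the centre of its underside, on the axis, z up. About 0.04 kg. It can be gripped across its outside.
- mirror_pad: Fixed cork rest, 3 mm thick, cut to the mirror's shape with an 8 mm margin, with the mirror's full-size silhouette in dark blue on top. Origin on the table under the centre of the round head of the silhouette; +x points from handle to head. A mirror lying right on it has its origin at x = -65 mm, y = 0, z = 3 mm here and its +x along this +x.
- brush_pad: Fixed cork rest, 3 mm thick, cut to the brush's shape with an 8 mm margin, with the brush's full-size silhouette (rounded rectangular head) in dark blue on top. Origin on the table under the centre of the silhouette's head; +x points from handle to head. A brush lying right on it has its origin at x = -70 mm, y = 0, z = 3 mm here and its +x along this +x.
- tin_pad: Fixed round cork rest, 90 mm in diameter and 3 mm thick, with a plain dark blue disc 60 mm in diameter on top, the tin's outline. Origin at the centre of its underside.
- bangle_stand: Fixed pale blue bangle stand: a round base 90 mm in diameter and 12 mm high with an upright tapered post in the middle (28 mm in diameter at the base's top, 16 mm at its tip, tip 55 mm above the table). Origin at the centre of its underside, z up.
- polish_purple: Loose purple nail-polish bottle standing upright, 24 mm in diameter with a black cap, 58 mm high, 0.05 kg; a bystander. Origin at the centre of its underside, z up.
- polish_green: Loose green nail-polish bottle standing upright, 24 mm in diameter with a black cap, 58 mm high, 0.05 kg; a bystander. Origin at the centre of its underside, z up.

How it is judged (in metres and radians):
At the end, for the whole second after the job is handed in: Mirror and brush lie flat on their own rests, within 12 mm of the outline along and across, turned as it is within 0.2 rad; the tin stands on the round rest within 12 mm of its centre; the bangle lies flat on the stand's base around the post, centres within 16 mm. All at rest, released (x of mirror in the frame of mirror_pad between -0.077 and -0.053 m and y of mirror in the frame of mirror_pad between -0.012 and 0.012 m and x of mirror_pad in the frame of mirror above 0.03 m and angle between the x axis of mirror and the x axis of mirror_pad, either way round below 0.2 rad and z of mirror in the frame of mirror_pad between 0.001 and 0.007 m and angle between each of mirror, brush, tin, bangle's own z axis and vertical below 0.1 rad and linear speed of each of mirror, brush, tin, bangle below 0.02 m/s and angular speed of each of mirror, brush, tin, bangle below 0.2 rad/s and x of brush in the frame of brush_pad between -0.082 and -0.058 m and y of brush in the frame of brush_pad between -0.012 and 0.012 m and x of brush_pad in the frame of brush above 0.03 m and angle between the x axis of brush and the x axis of brush_pad, either way round below 0.2 rad and z of brush in the frame of brush_pad between 0.001 and 0.007 m and horizontal distance between tin and tin_pad below 0.012 m and z of tin in the frame of tin_pad between 0.001 and 0.007 m and horizontal distance between bangle and bangle_stand below 0.016 m and z of bangle in the frame of bangle_stand between 0.009 and 0.016 m); the robot touches nothing.
It fails at once if the mirror is let go more than 60 mm above the table (height (world z) of mirror above 0.06 m and contact force between the fingers and mirror below 0.05 N).
It fails at once if a nail-polish bottle is knocked over (angle between any of polish_purple, polish_green's own z axis and vertical above 0.7 rad).
It also fails if it takes over 120 s, if anything falls off the work surface, if the arm or the gripper's body presses on something with over 40 N, if the wrist force passes 120 N, or if a joint passes its speed limit or range.

## Working session

There is one attempt and no reset: what is moved stays moved. The work goes in short steps, Python scripts to look and compute and a shell command to move; the robot and the scene stay as the last step left them, time stands still between calls to the robot, and variables do not carry over. Pictures are saved under pics/ and viewed, at most 14 in all, crops included, and the job is handed in when it is done.

```bash
ls; mkdir -p pics
python3 - <<'E'
from plant import *
import cv2
print(get_obs())
for c in ["scene","side"]:
    im=snapshot(c); cv2.imwrite(f"pics/{c}0.png",im[:,:,::-1]); print(c,camera_params(c))
E
```

```text
pics
{'clock': 0.0, 'joint_pos': array([-5.72309389e+01,  2.05909018e+01,  6.34090782e-01, -1.95353224e-02,
       -7.01356430e+01, -1.65074630e+01]), 'qvel': array([-0.00107452, -0.09190641, -0.02253515,  0.10962025,  0.01273938,
       -0.04937176]), 'tau': array([-1.33384838e-04, -5.82720816e+01,  2.93060714e+01,  6.99717432e+00,
        6.96364456e-03, -1.15057460e-04]), 'tool_pos': array([ 0.18885813, -0.64753641,  0.22563295]), 'orientation': array([ 1.79906138e+02, -8.66479519e-03, -1.63745048e+02]), 'force': array([-0.1146978 ,  0.08335633, -0.54705717]), 'moment': array([ 0.05507214, -0.01149076, -0.00759157]), 'gripper_force': 0.0, 'opening': 0.08753301892921928}
scene {'mtx': array([[557.7696895 ,   0.        , 324.16174567],
       [  0.        , 557.7696895 , 239.59548698],
       [  0.        ,   0.        ,   1.        ]]), 'rvec': array([ 1.99403458,  1.83332986, -0.52324967]), 'tvec': array([-0.02901718, -0.39073295,  1.4680919 ])}
side {'mtx': array([[533.03880783,   0.        , 327.85875338],
       [  0.        , 533.03880783, 241.11375986],
       [  0.        ,   0.        ,   1.        ]]), 'rvec': array([ 0.59446787, -2.65960525,  1.13880612]), 'tvec': array([0.44909219, 0.19735739, 0.80641797])}
```

View pics/scene0.png

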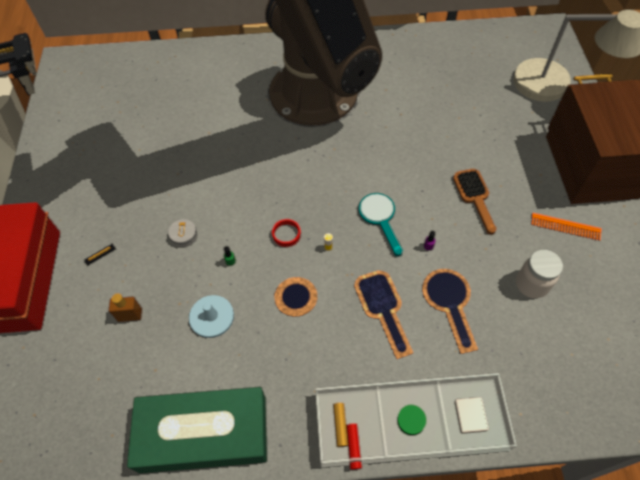

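View pics/side0.png

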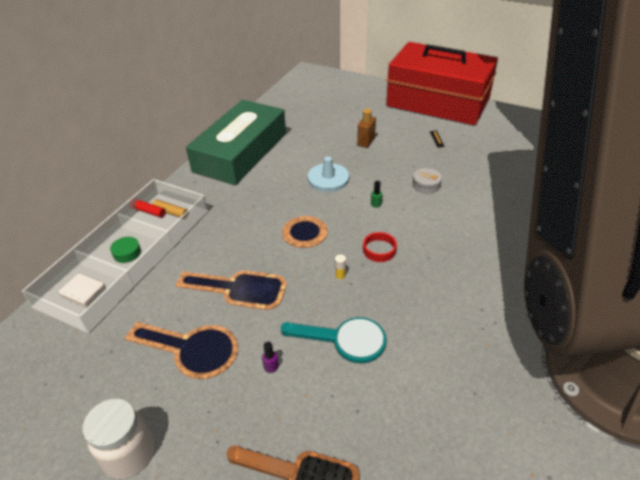

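```bash
cat > h.py <<'E'
from plant import *
import numpy as np, cv2
from scipy.optimize import minimize
from scipy.spatial.transform import Rotation as Rot
def disc(cx,r,z0,z1,r1=None):
    a=np.linspace(0,2*np.pi,40); r1=r if r1 is None else r1
    return np.array([[cx+q*np.cos(t),q*np.sin(t),z] for q,z in((r,z0),(r1,z1)) for t in a])
def box(x0,x1,w,z0,z1): return np.array([[x,y,z] for x in(x0,x1) for y in(-w/2,w/2) for z in(z0,z1)])
def rbox(cx,l,w,rc,z0,z1): return np.vstack([disc(0,rc,z0,z1)+[cx+sx*(l/2-rc),sy*(w/2-rc),0] for sx in(-1,1) for sy in(-1,1)])
S={'mirror':[disc(65,42,0,12),box(-65,30,20,0,14)],
'brush':[rbox(70,86,64,18,0,12),rbox(70,76,54,15,12,25),box(-65,35,20,0,14)],
'tin':[disc(0,30,0,26)],'bangle':[disc(0,32,0,20)],
'mirror_pad':[disc(0,50,0,3),box(-138,-40,36,0,3)],
'brush_pad':[rbox(0,102,80,26,0,3),box(-143,-45,36,0,3)],
'tin_pad':[disc(0,45,0,3)],'bangle_stand':[disc(0,45,0,12),disc(0,14,12,55,8)],
'polish_purple':[disc(0,12,0,58)],'polish_green':[disc(0,12,0,58)]}
def unproj(cp,uv,z):
    R=cv2.Rodrigues(np.array(cp['rvec']))[0]; t=np.array(cp['tvec']).ravel()
    d=R.T@np.linalg.inv(cp['mtx'])@[uv[0],uv[1],1]; o=-R.T@t
    return o+d*(z-o[2])/d[2]
def render(cp,name,p):
    m=np.zeros((480,640),np.uint8); c,s=np.cos(p[2]),np.sin(p[2])
    z0=p[3] if len(p)>3 else 0
    for P in S[name]:
        W=P/1000@np.array([[c,s,0],[-s,c,0],[0,0,1]])+[p[0],p[1],z0]
        q=cv2.projectPoints(W,np.array(cp['rvec']),np.array(cp['tvec']),cp['mtx'],None)[0]
        cv2.fillConvexPoly(m,cv2.convexHull((q*16).round().astype(np.int32)),1,shift=4)
    return m>0
def iou(a,b): return (a&b).sum()/max(1,(a|b).sum())
def fit(name,cams,z0=0,guess=None):
    """masks -> list of (x,y,yaw,iou) per camera and joint"""
    M=[]
    for c in cams:
        r=cut_out(c,name)
        if r and r[0]['p']>.3: M.append((c,camera_params(c),r[0]['pixels'],r[0]['p']))
    out={}
    sym=name in('tin','bangle','tin_pad','bangle_stand','polish_purple','polish_green')
    for sub in [[m] for m in M]+([M] if len(M)>1 else []):
        cp,m=sub[0][1],sub[0][2]; v,u=np.nonzero(m)
        g=unproj(cp,(u.mean(),v.mean()),z0+.01)[:2]
        best=None
        for y in ([0] if sym else np.arange(0,2*np.pi,np.pi/4)):
            off=0 if sym else {'mirror':.044,'brush':.047}.get(name,-.024)
            s=[g[0]-off*np.cos(y),g[1]-off*np.sin(y),y]
            f=lambda p:-sum(iou(render(q[1],name,[*p[:2],0 if sym else p[2],z0]),q[2]) for q in sub)/len(sub)
            sim=np.array([s]+[np.add(s,d) for d in((.02,0,0),(0,.02,0),(0,0,.4))])
            r=minimize(f,s,method='Nelder-Mead',options=dict(initial_simplex=sim,xatol=2e-4,fatol=1e-4,maxfev=150))
            if best is None or r.fun<best.fun: best=r
        out['+'.join(q[0] for q in sub)]=(best.x[0].round(4),best.x[1].round(4),(np.degrees(best.x[2])%360).round(1),round(-best.fun,3),round(sub[0][3],2))
    return out
E
python3 - <<'E'
from h import *
snapshot("scene");snapshot("side")
for n in S:
    for k,v in fit(n,["scene","side"]).items(): print(n,k,*v)
E
```

```text
mirror scene 0.4515 0.1356 193.9 0.903 0.95
mirror side 0.4478 0.1366 195.8 0.933 0.73
mirror scene+side 0.4481 0.1352 195.2 0.909 0.95
brush scene 0.4138 0.3536 187.5 0.827 0.79
brush side 0.4084 0.3554 188.3 0.953 0.74
brush scene+side 0.4093 0.3554 188.2 0.883 0.79
tin scene 0.4169 -0.318 4.1 0.913 0.87
tin side 0.416 -0.3154 2.2 0.945 0.58
tin scene+side 0.417 -0.3175 10.9 0.923 0.87
bangle scene 0.437 -0.0893 11.3 0.55 0.65
bangle side 0.4346 -0.0891 6.3 0.654 0.57
bangle scene+side 0.4355 -0.0893 8.7 0.601 0.65
mirror_pad scene 0.6016 0.2369 188.1 0.964 0.92
mirror_pad side 0.5987 0.2387 187.8 0.956 0.69
mirror_pad scene+side 0.5998 0.2382 187.7 0.949 0.92
brush_pad scene 0.5973 0.0937 194.5 0.973 0.72
brush_pad side 0.5949 0.0953 195.0 0.957 0.81
brush_pad scene+side 0.5962 0.0943 194.6 0.95 0.72
tin_pad scene 0.5871 -0.0768 359.7 0.968 0.8
tin_pad side 0.5843 -0.0746 4.4 0.946 0.7
tin_pad scene+side 0.5872 -0.076 16.9 0.948 0.8
bangle_stand scene 0.6197 -0.2521 0.3 0.941 0.9
bangle_stand side 0.6174 -0.2473 10.3 0.912 0.91
bangle_stand scene+side 0.6191 -0.2502 9.4 0.92 0.9
polish_purple scene 0.4961 0.2176 3.4 0.65 0.59
polish_purple side 0.4898 0.2211 3.8 0.673 0.68
polish_purple scene+side 0.491 0.2192 13.7 0.657 0.59
polish_green scene 0.4987 -0.2116 351.8 0.765 0.47
polish_green side 0.4901 -0.2112 353.0 0.694 0.72
polish_green scene+side 0.4913 -0.2138 2.7 0.723 0.47
```

```bash
cat > g.py <<'E'
import sys
from plant import get_obs
import numpy as np
from scipy.spatial.transform import Rotation as Rot
def rel(x,y,z,yaw):
    o=get_obs(); R=Rot.from_euler('xyz',o['orientation'],degrees=True)
    d=R.inv().apply(np.array([x,y,z])-o['tool_pos'])/.3
    T=Rot.from_euler('xyz',[180,0,yaw],degrees=True)
    w=(R.inv()*T).as_rotvec()/np.pi
    print('from',o['tool_pos'].round(4),o['orientation'].round(1),'rows:',*d.round(4),*w.round(4),'min rows',round(max(np.linalg.norm(d)*.3/.0417,np.linalg.norm(w)*180/7.16),1))
if __name__=='__main__': rel(*map(float,sys.argv[1:]))
E
python3 g.py .417 -.3165 .1 -163.7
```

```text
from [ 0.189  -0.648   0.2266] [-180.    -0.  -163.7] rows: -1.0391 0.848 0.4218 -0.0 -0.0 -0.0002 min rows 10.1
```

```bash
python3 -m inch '-.1 .085 .03 0 0 0;-.2 .17 .06 0 0 0;-.3 .25 .09 0 0 0;-.4 .33 .12 0 0 0;-.5 .41 .15 0 0 0;-.6 .5 .2 0 0 0;-.7 .58 .24 0 0 0;-.8 .66 .28 0 0 0;-.9 .75 .32 0 0 0;-.95 .8 .34 0 0 0' -1; python3 g.py .417 -.3165 .1 -163.7
```

```text
clock: 2.03
tool_pos: [0.3966, -0.3349, 0.1237]
orientation: [180.0, 0.0, -163.7]
force: [0.2, -0.7, 0.3]
opening: 0.0877
gripper_force: 0.0
from [ 0.3966 -0.3349  0.1237] [ 180.     0.  -163.7] rows: -0.0825 0.0397 0.0789 0.0002 0.0 0.0002 min rows 0.9
```

```bash
python3 g.py .417 -.3165 .02 -163.7
python3 - <<'E'
from h import *
print(camera_params("wrist"))
im=snapshot("wrist"); cv2.imwrite("pics/w0.png",im[:,:,::-1])
for n in ["tin","polish_green","bangle_stand","bangle"]:
    for k,v in fit(n,["wrist"]).items(): print(n,k,*v)
E
```

```text
from [ 0.3966 -0.3349  0.1237] [ 180.     0.  -163.7] rows: -0.0825 0.0396 0.3455 0.0002 0.0 0.0002 min rows 2.6
{'mtx': array([[403.57631539,   0.        , 319.23031726],
       [  0.        , 403.57631539, 240.95959068],
       [  0.        ,   0.        ,   1.        ]]), 'rvec': array([-1.77928563, -2.37511776, -0.3173728 ]), 'tvec': array([ 0.43439911, -0.28249018,  0.21602609])}
tin wrist 0.4178 -0.3199 13.9 0.952 0.61
polish_green wrist 0.4798 -0.2268 11.1 0.164 0.62
```

View pics/w0.png

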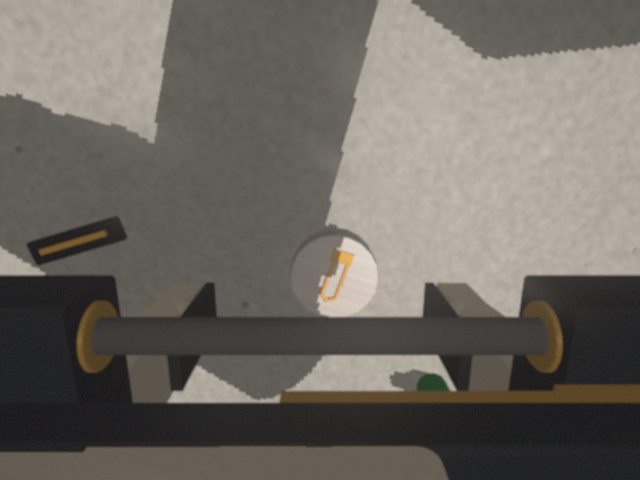

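The wrist view shows the tin at (335,275) centred between the fingers, green bottle at (432,382) clear of them.

```bash
python3 -m inch '-.081 .035 .06 0 0 0;-.081 .035 .12 0 0 0;-.081 .035 .18 0 0 0;-.081 .035 .24 0 0 0;-.081 .035 .29 0 0 0;-.081 .035 .34 0 0 0;-.081 .035 .37 0 0 0;-.081 .035 .39 0 0 0;-.081 .035 .39 0 0 0' && python3 -m inch '0 0 0 0 0 0;0 0 0 0 0 0;0 0 0 0 0 0;0 0 0 0 0 0;0 0 0 0 0 0;0 0 0 0 0 0;0 0 0 0 0 0;0 0 0 0 0 0' 1; python3 g.py .587 -.0757 .11 -163.7
```

```text
clock: 3.03
tool_pos: [0.4149, -0.3214, 0.0067]
orientation: [179.9, -0.1, -163.8]
force: [-0.3, 0.2, -0.7]
opening: 0.0878
gripper_force: 0.0
clock: 3.7
tool_pos: [0.416, -0.3208, 0.0081]
orientation: [-180.0, 0.0, -163.7]
force: [-0.5, 2.9, 6.1]
opening: 0.0594
gripper_force: 30.0
from [ 0.416  -0.3208  0.0081] [-180.     0.  -163.7] rows: -0.7763 0.6245 -0.3396 -0.0001 0.0001 -0.0001 min rows 7.6
```

```bash
python3 -m inch '0 0 -.1 0 0 0;0 0 -.2 0 0 0;0 0 -.34 0 0 0;-.1 .08 -.34 0 0 0;-.2 .16 -.34 0 0 0;-.3 .24 -.34 0 0 0;-.4 .32 -.34 0 0 0;-.5 .4 -.34 0 0 0;-.6 .48 -.34 0 0 0;-.7 .56 -.34 0 0 0' ; python3 g.py .587 -.0757 .11 -163.7
```

```text
clock: 4.53
tool_pos: [0.5709, -0.099, 0.1095]
orientation: [180.0, -0.0, -163.7]
force: [0.7, -1.1, -0.7]
opening: 0.0592
gripper_force: 30.0
from [ 0.5709 -0.099   0.1095] [ 180.    -0.  -163.7] rows: -0.0733 0.0595 -0.0016 0.0 -0.0 -0.0002 min rows 0.7
```

```bash
python3 -m inch '-.067 .051 0 0 0 0;-.067 .051 .06 0 0 0;-.067 .051 .12 0 0 0;-.067 .051 .18 0 0 0;-.067 .051 .23 0 0 0;-.067 .051 .27 0 0 0;-.067 .051 .3 0 0 0;-.067 .051 .315 0 0 0;-.067 .051 .325 0 0 0;-.067 .051 .328 0 0 0' && python3 -m inch '0 0 0 0 0 0;0 0 0 0 0 0;0 0 0 0 0 0;0 0 0 0 0 0;0 0 0 0 0 0;0 0 0 0 0 0' -1; python3 g.py .4355 -.0893 .11 -163.7
```

```text
clock: 5.37
tool_pos: [0.5852, -0.0806, 0.0111]
orientation: [-180.0, -0.0, -163.7]
force: [-1.1, 0.9, 2.1]
opening: 0.0593
gripper_force: 30.0
clock: 5.87
tool_pos: [0.5855, -0.0805, 0.0115]
orientation: [-180.0, 0.0, -163.7]
force: [-0.4, -0.3, 0.2]
opening: 0.0867
gripper_force: 0.0
from [ 0.5855 -0.0805  0.0115] [-180.     0.  -163.7] rows: 0.4881 0.1118 -0.3288 -0.0 0.0002 -0.0002 min rows 4.3
```

Next the bangle: rise, move above it and look.

```bash
python3 -m inch '0 0 -.1 0 0 0;0 0 -.2 0 0 0;0 0 -.33 0 0 0;.12 .03 -.33 0 0 0;.24 .06 -.33 0 0 0;.36 .09 -.33 0 0 0;.48 .11 -.33 0 0 0;.488 .112 -.33 0 0 0;.488 .112 -.33 0 0 0'
python3 - <<'E'
from h import *
snapshot("wrist");snapshot("scene");snapshot("side")
for n in ["bangle","tin","tin_pad"]:
    for k,v in fit(n,["wrist","scene","side"],.003 if n=="tin" else 0).items(): print(n,k,*v)
E
python3 g.py .4355 -.0893 .006 -163.7
```

```text
clock: 6.62
tool_pos: [0.4336, -0.0895, 0.1108]
orientation: [180.0, 0.1, -163.7]
force: [0.7, -1.1, 0.3]
opening: 0.0875
gripper_force: 0.0
bangle wrist 0.4383 -0.0908 11.3 0.411 0.84
bangle scene 0.4344 -0.089 8.1 0.458 0.82
bangle side 0.4349 -0.0897 351.2 0.658 0.58
bangle wrist+scene+side 0.4354 -0.0897 16.1 0.49 0.84
tin wrist 0.5917 -0.0846 313.3 0.034 0.64
tin scene 0.5885 -0.0798 2.2 0.917 0.95
tin side 0.5879 -0.0809 0.8 0.857 0.94
tin wrist+scene+side 0.588 -0.0797 331.3 0.601 0.64
tin_pad wrist 0.588 -0.0788 336.5 0.163 0.98
tin_pad scene 0.5888 -0.077 357.5 0.404 0.8
tin_pad side 0.5871 -0.0755 13.9 0.407 0.93
tin_pad wrist+scene+side 0.5874 -0.0763 304.2 0.32 0.98
from [ 0.4355 -0.0892  0.11  ] [ 180.    -0.  -163.7] rows: -0.0002 -0.0002 0.3465 0.0 -0.0001 -0.0002 min rows 2.5
```

```bash
python3 -m inch '0 0 .06 0 0 0;0 0 .12 0 0 0;0 0 .18 0 0 0;0 0 .24 0 0 0;0 0 .29 0 0 0;0 0 .33 0 0 0;0 0 .345 0 0 0;0 0 .345 0 0 0' && python3 -m inch '0 0 0 0 0 0;0 0 0 0 0 0;0 0 0 0 0 0;0 0 0 0 0 0;0 0 0 0 0 0;0 0 0 0 0 0;0 0 0 0 0 0;0 0 0 0 0 0' 1; python3 g.py .619 -.251 .12 -163.7
```

```text
clock: 7.88
tool_pos: [0.4346, -0.0894, 0.0057]
orientation: [180.0, -0.1, -163.7]
force: [-0.2, -0.2, -0.6]
opening: 0.0877
gripper_force: 0.0
clock: 8.55
tool_pos: [0.4359, -0.0891, 0.0073]
orientation: [-180.0, 0.1, -163.7]
force: [-1.3, 0.5, 6.9]
opening: 0.0639
gripper_force: 30.0
from [ 0.4359 -0.0891  0.0073] [-1.800e+02  1.000e-01 -1.637e+02] rows: -0.4353 -0.689 -0.3751 -0.0001 0.0004 -0.0002 min rows 6.5
```

```bash
python3 -m inch '0 0 -.12 0 0 0;0 0 -.24 0 0 0;0 0 -.375 0 0 0;-.08 -.12 -.375 0 0 0;-.15 -.24 -.375 0 0 0;-.23 -.36 -.375 0 0 0;-.3 -.48 -.375 0 0 0;-.38 -.6 -.375 0 0 0;-.435 -.689 -.375 0 0 0;-.435 -.689 -.375 0 0 0'
python3 - <<'E'
from h import *
im=snapshot("wrist");snapshot("scene");snapshot("side"); cv2.imwrite("pics/w1.png",im[:,:,::-1])
z=get_obs()['tool_pos'][2]-.0073
for k,v in fit("bangle",["wrist","scene","side"],z).items(): print("b",k,*v)
for k,v in fit("bangle_stand",["wrist","scene","side"]).items(): print("s",k,*v)
E
python3 g.py .619 -.251 .0193 -163.7
```

```text
clock: 9.38
tool_pos: [0.6221, -0.2552, 0.1175]
orientation: [-179.9, -0.0, -163.8]
force: [1.5, 0.0, 0.3]
opening: 0.0637
gripper_force: 30.0
b wrist 0.6171 -0.2525 7.4 0.356 0.78
b scene 0.6213 -0.251 358.5 0.449 0.89
b side 0.6114 -0.2433 9.2 0.387 0.48
b wrist+scene+side 0.618 -0.2525 0.5 0.363 0.78
s scene 0.6199 -0.2505 5.0 0.828 0.71
s side 0.6179 -0.2507 7.7 0.894 0.55
s scene+side 0.6192 -0.2507 13.3 0.858 0.71
from [ 0.6184 -0.2504  0.1199] [-180.     0.  -163.7] rows: -0.0011 -0.0022 0.3353 -0.0001 0.0003 0.0001 min rows 2.4
```

View pics/w1.png

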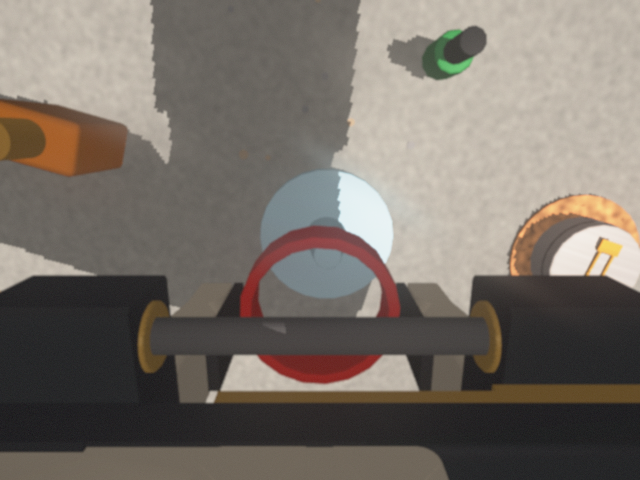

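The bangle (320,305) hangs above the stand (327,233), consistent with the camera's tilt. Lower.

```bash
python3 -m inch '0 0 .06 0 0 0;0 0 .12 0 0 0;0 0 .17 0 0 0;0 0 .22 0 0 0;0 0 .26 0 0 0;0 0 .29 0 0 0;0 0 .31 0 0 0;0 0 .325 0 0 0;0 0 .333 0 0 0;0 0 .333 0 0 0' && python3 -m inch '0 0 0 0 0 0;0 0 0 0 0 0;0 0 0 0 0 0;0 0 0 0 0 0;0 0 0 0 0 0;0 0 0 0 0 0' -1 && python3 -m inch '0 0 -.08 0 0 0;0 0 -.16 0 0 0;0 0 -.25 0 0 0;0 0 -.35 0 0 0;0 0 -.4 0 0 0;0 0 -.4 0 0 0'; python3 g.py .448 .135 .14 -164.8;  python3 - <<'E'
from h import *
snapshot("wrist");snapshot("scene");snapshot("side")
for n,z in (("bangle",.012),("mirror",0)):
    for k,v in fit(n,["wrist","scene","side"],z).items(): print(n,k,*v)
E
```

```text
clock: 10.67
tool_pos: [0.6188, -0.2511, 0.0197]
orientation: [-180.0, 0.0, -163.7]
force: [-0.2, -0.3, -0.7]
opening: 0.0638
gripper_force: 30.0
clock: 11.17
tool_pos: [0.6186, -0.2512, 0.0193]
orientation: [-180.0, 0.0, -163.7]
force: [-0.5, -0.0, -0.2]
opening: 0.087
gripper_force: 0.0
clock: 11.67
tool_pos: [0.6209, -0.2518, 0.1442]
orientation: [-179.8, 0.4, -163.7]
force: [0.7, 0.1, -0.3]
opening: 0.0877
gripper_force: 0.0
from [ 0.6209 -0.2518  0.1442] [-179.8    0.4 -163.7] rows: 0.1914 1.3993 0.0076 -0.0012 0.002 0.0061 min rows 10.2
bangle wrist 0.6133 -0.2512 19.6 0.38 0.8
bangle scene 0.6188 -0.2495 5.8 0.47 0.69
bangle side 0.6163 -0.2468 353.3 0.594 0.9
bangle wrist+scene+side 0.6161 -0.2502 9.1 0.453 0.8
mirror scene 0.4505 0.136 195.1 0.859 0.95
mirror side 0.448 0.1364 195.2 0.904 0.71
mirror scene+side 0.4479 0.1356 195.5 0.878 0.95
```

```bash
python3 -m inch '.01 .12 0 0 0 0;.03 .24 0 0 0 0;.05 .36 0 0 0 0;.06 .48 0 0 0 0;.08 .6 0 0 0 0;.1 .72 0 0 0 0;.12 .84 0 0 0 0;.14 .96 0 0 0 0;.15 1 0 0 0 0' -.3; python3 g.py .4495 .1355 .12 -164.8
```

```text
clock: 12.87
tool_pos: [0.4897, 0.027, 0.1393]
orientation: [180.0, 0.0, -163.6]
force: [0.0, -0.3, -0.5]
opening: 0.0573
gripper_force: 0.0
from [0.4897 0.027  0.1393] [ 180.     0.  -163.6] rows: 0.0266 0.3849 0.0646 0.0002 0.0001 0.0064 min rows 2.8
```

```bash
python3 -m inch '.01 .12 .02 0 0 .003;.02 .24 .04 0 0 .006;.027 .36 .06 0 0 .0064;.027 .385 .065 0 0 .0064;.027 .385 .065 0 0 .0064'
python3 - <<'E'
from h import *
im=snapshot("wrist");cv2.imwrite("pics/w2.png",im[:,:,::-1])
print(get_obs()['tool_pos'],get_obs()['orientation'])
for n in ("mirror","polish_purple"):
    for k,v in fit(n,["wrist"]).items(): print(n,k,*v)
E
python3 g.py .449 .1355 .003 -164.8
```

```text
clock: 13.28
tool_pos: [0.4505, 0.1347, 0.1194]
orientation: [-180.0, -0.0, -164.7]
force: [-0.4, -0.1, 0.8]
opening: 0.0571
gripper_force: 0.0
[0.45089506 0.13370358 0.11958617] [-1.79984169e+02 -2.54563508e-02 -1.64730827e+02]
mirror wrist 0.4506 0.1314 194.9 0.954 0.9
from [0.4514 0.1325 0.1198] [-180.    -0.  -164.9] rows: 0.005 0.012 0.3892 -0.0001 -0.0001 -0.0004 min rows 2.8
```

View pics/w2.png

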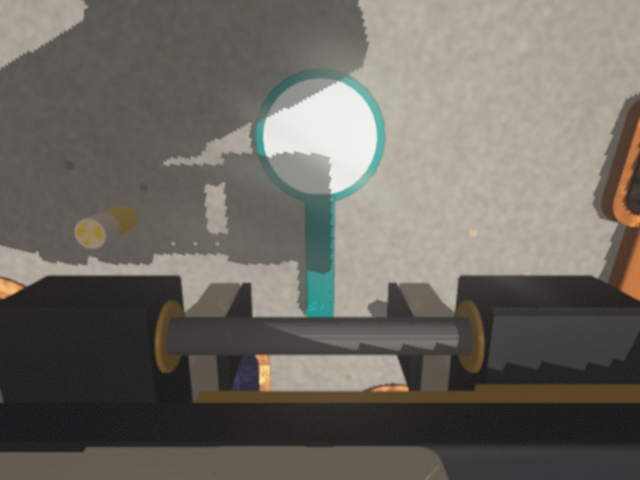

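The handle is centred at column 320 between the fingers, with the head ahead at (320,135). Descend and grip.

```bash
python3 -m inch '.005 .005 .06 0 0 0;.005 .005 .12 0 0 0;.005 .005 .18 0 0 0;.005 .005 .24 0 0 0;.005 .005 .29 0 0 0;.005 .005 .33 0 0 0;.005 .005 .36 0 0 0;.005 .005 .38 0 0 0;.005 .005 .387 0 0 0;.005 .005 .387 0 0 0' && python3 -m inch '0 0 0 0 0 0;0 0 0 0 0 0;0 0 0 0 0 0;0 0 0 0 0 0;0 0 0 0 0 0;0 0 0 0 0 0;0 0 0 0 0 0;0 0 0 0 0 0' 1;python3 - <<'E'
from h import *
snapshot("scene");snapshot("side");
for n in ("mirror","polish_purple"):
    for k,v in fit(n,["scene","side"]).items(): print(n,k,*v)
E
python3 g.py .664 .247 .11 -172.3
```

```text
clock: 14.27
tool_pos: [0.4495, 0.1335, 0.0035]
orientation: [-180.0, -0.0, -164.9]
force: [-0.0, 1.1, 0.4]
opening: 0.0571
gripper_force: 0.0
clock: 14.93
tool_pos: [0.4494, 0.1341, 0.0038]
orientation: [180.0, 0.0, -164.9]
force: [-1.9, -0.3, 3.8]
opening: 0.02
gripper_force: 30.0
mirror scene 0.4135 0.1596 341.1 0.17 0.5
mirror side 0.4127 0.0614 114.0 0.425 0.63
mirror scene+side 0.449 0.1357 194.3 0.281 0.5
polish_purple scene 0.494 0.2187 2.2 0.752 0.53
polish_purple side 0.4908 0.2198 4.5 0.747 0.58
polish_purple scene+side 0.4911 0.2199 1.3 0.742 0.53
from [0.4495 0.1341 0.0038] [ 180.     0.  -164.9] rows: -0.7887 0.177 -0.3537 0.0 0.0001 0.0412 min rows 6.3
```

```bash
python3 -m inch '0 0 -.06 0 0 0;0 0 -.14 0 0 0;0 0 -.22 0 0 0;0 0 -.32 0 0 0;-.13 .03 -.32 0 0 .008;-.26 .06 -.32 0 0 .016;-.39 .09 -.32 0 0 .024;-.52 .12 -.32 0 0 .032;-.65 .15 -.32 0 0 .038;-.78 .175 -.32 0 0 .041'; python3 -m inch '0 0 0 0 0 0;0 0 0 0 0 0'
python3 - <<'E'
from h import *
im=snapshot("wrist");snapshot("scene");snapshot("side");cv2.imwrite("pics/w3.png",im[:,:,::-1])
z=get_obs()['tool_pos'][2]-.0036
for n,z in (("mirror",z),("mirror_pad",0)):
    for k,v in fit(n,["wrist","scene","side"],z).items(): print(n,k,*v)
E
python3 g.py .664 .247 .007 -172.3
```

```text
clock: 16.07
tool_pos: [0.6629, 0.2463, 0.0988]
orientation: [-180.0, -0.1, -172.3]
force: [1.0, 0.9, -1.6]
opening: 0.0194
gripper_force: 30.0
clock: 16.23
tool_pos: [0.6623, 0.2458, 0.0969]
orientation: [-179.9, -0.2, -172.3]
force: [-0.7, -0.2, -1.6]
opening: 0.0199
gripper_force: 30.0
mirror wrist 0.6616 0.2434 187.5 0.88 0.87
mirror scene 0.6255 0.228 9.9 0.218 0.96
mirror side 0.6593 0.2421 183.5 0.748 0.88
mirror wrist+scene+side 0.6606 0.2436 186.8 0.613 0.87
mirror_pad wrist 0.726 0.2539 188.6 0.002 0.64
mirror_pad scene 0.601 0.238 188.1 0.417 0.65
mirror_pad side 0.598 0.239 188.1 0.903 0.94
mirror_pad wrist+scene+side 0.5985 0.2377 188.5 0.435 0.64
from [0.6613 0.2456 0.1004] [ 180.     0.  -172.3] rows: -0.0092 0.0034 0.3114 0.0002 0.0002 0.0002 min rows 2.2
```

View pics/w3.png

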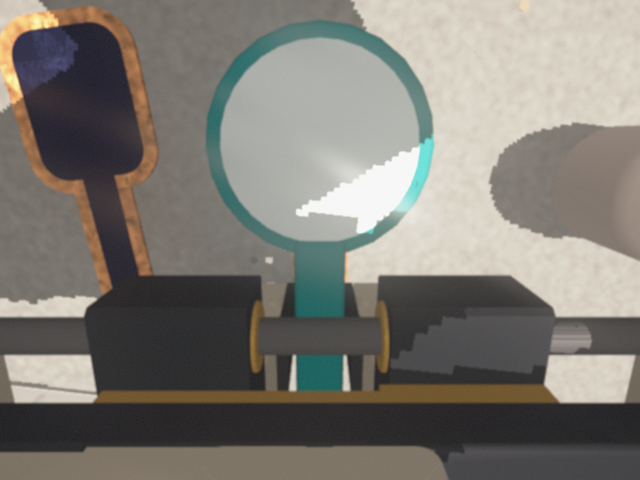

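The mirror is level in the grip (head at (320,135)) and covers its rest. Lower, release and rise.

```bash
python3 -m inch '-.009 .003 .05 0 0 0;-.009 .003 .1 0 0 0;-.009 .003 .15 0 0 0;-.009 .003 .19 0 0 0;-.009 .003 .23 0 0 0;-.009 .003 .26 0 0 0;-.009 .003 .285 0 0 0;-.009 .003 .3 0 0 0;-.009 .003 .308 0 0 0;-.009 .003 .311 0 0 0'; python3 -m inch '0 0 0 0 0 0;0 0 0 0 0 0;0 0 0 0 0 0;0 0 0 0 0 0;0 0 0 0 0 0' -.3; python3 -m inch '0 0 -.08 0 0 0;0 0 -.16 0 0 0;0 0 -.26 0 0 0;0 0 -.36 0 0 0;0 0 -.4 0 0 0';python3 - <<'E'
from h import *
snapshot("wrist");snapshot("scene");snapshot("side")
for n,z in (("mirror",.003),("brush",0)):
    for k,v in fit(n,["wrist","scene","side"],z).items(): print(n,k,*v)
E
python3 g.py .41 .355 .12 -171.8
```

```text
clock: 17.52
tool_pos: [0.6641, 0.2468, 0.0069]
orientation: [-180.0, -0.0, -172.3]
force: [-5.0, -0.9, 8.1]
opening: 0.0196
gripper_force: 30.0
clock: 17.93
tool_pos: [0.6643, 0.247, 0.0066]
orientation: [180.0, 0.0, -172.3]
force: [0.0, -0.6, -0.3]
opening: 0.0476
gripper_force: 0.0
clock: 18.35
tool_pos: [0.6661, 0.2477, 0.1315]
orientation: [179.9, 0.3, -172.2]
force: [0.6, -0.4, 1.7]
opening: 0.0567
gripper_force: 0.0
mirror wrist 0.6623 0.2445 187.4 0.938 0.93
mirror scene 0.6637 0.2461 188.0 0.374 0.62
mirror side 0.6613 0.2476 188.3 0.906 0.88
mirror wrist+scene+side 0.6622 0.2456 187.5 0.727 0.93
brush scene 0.2789 0.3609 338.5 0.609 0.64
brush side 0.4079 0.3552 188.4 0.955 0.77
brush scene+side 0.4092 0.3554 188.7 0.743 0.64
from [0.6637 0.2465 0.125 ] [-1.799e+02 -1.000e-01 -1.723e+02] rows: 0.7893 0.4719 0.0178 -0.0003 -0.0006 -0.0027 min rows 6.6
```

```bash
python3 -m inch '.12 .07 0 0 0 0;.24 .14 0 0 0 0;.36 .21 0 0 0 0;.48 .28 0 0 0 0;.6 .35 .01 0 0 0;.7 .42 .015 0 0 0;.79 .472 .018 0 0 -.003;.79 .472 .018 0 0 -.003;.79 .472 .018 0 0 -.003'
python3 - <<'E'
from h import *
im=snapshot("wrist");cv2.imwrite("pics/w4.png",im[:,:,::-1])
print(get_obs()['tool_pos'],get_obs()['orientation'])
for k,v in fit("brush",["wrist"]).items(): print(k,*v)
E
python3 g.py .4095 .355 .0035 -171.7
```

```text
clock: 19.55
tool_pos: [0.4089, 0.3561, 0.1209]
orientation: [-180.0, -0.0, -171.5]
force: [-0.1, -1.0, 0.1]
opening: 0.0569
gripper_force: 0.0
[0.40986674 0.35572401 0.12090053] [-1.79988313e+02  6.77024069e-04 -1.71628029e+02]
wrist 0.4123 0.3524 188.7 0.962 0.84
from [0.4105 0.3554 0.1208] [-180.     0.  -171.7] rows: 0.0034 -0.0009 0.3911 -0.0001 0.0 -0.0 min rows 2.8
```

View pics/w4.png

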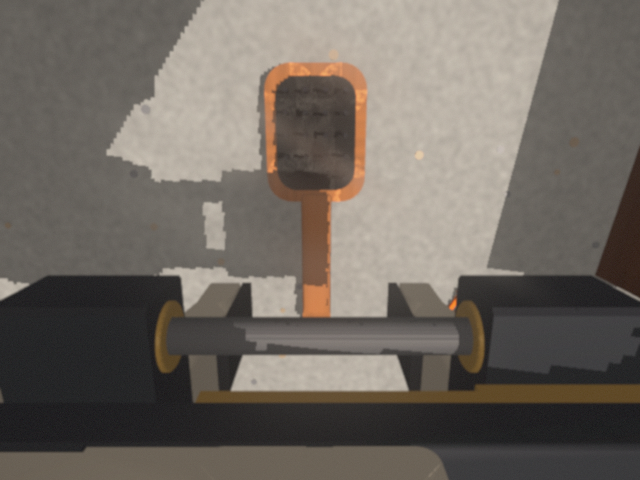

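The handle (column 316) is almost centred, with the head at (316,130). Grip it and lift.

```bash
python3 -m inch '0 -.005 .06 0 0 0;0 -.005 .12 0 0 0;0 -.005 .18 0 0 0;0 -.005 .24 0 0 0;0 -.005 .29 0 0 0;0 -.005 .33 0 0 0;0 -.005 .36 0 0 0;0 -.005 .38 0 0 0;0 -.005 .39 0 0 0;0 -.005 .39 0 0 0' && python3 -m inch '0 0 0 0 0 0;0 0 0 0 0 0;0 0 0 0 0 0;0 0 0 0 0 0;0 0 0 0 0 0;0 0 0 0 0 0;0 0 0 0 0 0;0 0 0 0 0 0' 1 && python3 -m inch '0 0 -.08 0 0 0;0 0 -.16 0 0 0;0 0 -.25 0 0 0;0 0 -.34 0 0 0;0 0 -.4 0 0 0;0 0 -.4 0 0 0'; python3 g.py .664 .112 .124 -165.4
```

```text
clock: 20.48
tool_pos: [0.4108, 0.3534, 0.0035]
orientation: [-180.0, -0.0, -171.8]
force: [-0.5, 0.3, 0.4]
opening: 0.057
gripper_force: 0.0
clock: 21.15
tool_pos: [0.4105, 0.354, 0.0042]
orientation: [180.0, 0.0, -171.7]
force: [-0.6, 1.1, 2.7]
opening: 0.0196
gripper_force: 30.0
clock: 21.65
tool_pos: [0.4119, 0.3557, 0.1281]
orientation: [179.7, 0.3, -171.7]
force: [0.5, 0.5, -0.9]
opening: 0.0195
gripper_force: 30.0
from [0.4119 0.3557 0.1281] [ 179.7    0.3 -171.7] rows: -0.7142 -0.9253 0.0125 0.0014 0.0016 -0.035 min rows 8.4
```

```bash
python3 -m inch '-.07 -.09 0 0 0 -.004;-.15 -.18 0 0 0 -.008;-.22 -.28 0 0 0 -.012;-.3 -.38 0 0 0 -.016;-.37 -.48 0 0 0 -.02;-.45 -.58 0 0 0 -.024;-.52 -.68 0 0 0 -.028;-.6 -.78 0 0 0 -.031;-.67 -.87 0 0 0 -.034;-.71 -.92 0 0 0 -.035'; python3 -m inch '0 0 0 0 0 0;0 0 0 0 0 0;0 0 0 0 0 0';python3 - <<'E'
from h import *
im=snapshot("wrist");snapshot("scene");snapshot("side");cv2.imwrite("pics/w5.png",im[:,:,::-1])
z=get_obs()['tool_pos'][2]-.004
for n,z in (("brush",z),("brush_pad",0)):
    for k,v in fit(n,["wrist","scene","side"],z).items(): print(n,k,*v)
E
python3 g.py .664 .112 .007 -165.4
```

```text
clock: 22.48
tool_pos: [0.6625, 0.1083, 0.1224]
orientation: [-180.0, -0.1, -165.5]
force: [0.9, 0.9, -1.3]
opening: 0.0197
gripper_force: 30.0
clock: 22.73
tool_pos: [0.6602, 0.1112, 0.1228]
orientation: [180.0, -0.1, -165.5]
force: [0.1, 1.0, -2.2]
opening: 0.0192
gripper_force: 30.0
brush wrist 0.6608 0.1108 194.9 0.902 0.62
brush scene 0.618 0.0866 24.2 0.197 0.68
brush side 0.6581 0.1128 192.0 0.693 0.77
brush wrist+scene+side 0.6606 0.1109 194.8 0.577 0.62
brush_pad wrist 0.5702 -0.1001 15.1 0.921 0.68
brush_pad scene 0.6337 0.1021 195.2 0.495 0.61
brush_pad side 0.5949 0.0953 195.1 0.965 0.98
brush_pad wrist+scene+side 0.5702 -0.1001 15.1 0.307 0.68
from [0.6608 0.1118 0.1242] [ 180.     0.  -165.4] rows: -0.0104 -0.002 0.3906 0.0 0.0001 0.0 min rows 2.8
```

View pics/w5.png

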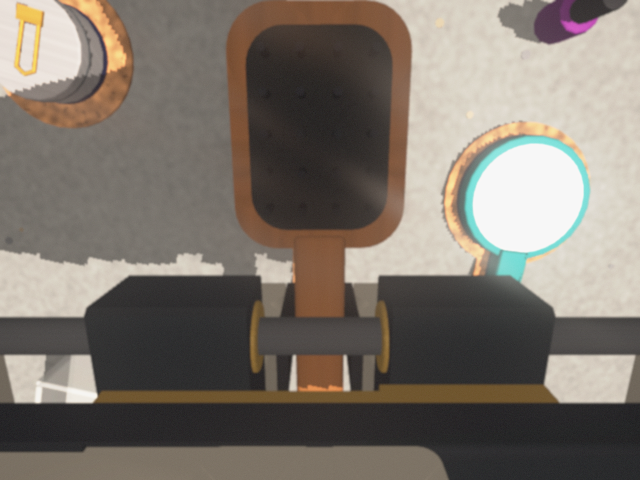

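The brush is level (head (320,120)), and the mirror lies on its rest at (525,200). Lower, release and retreat clear.

```bash
python3 -m inch '-.01 -.002 .06 0 0 0;-.01 -.002 .12 0 0 0;-.01 -.002 .18 0 0 0;-.01 -.002 .24 0 0 0;-.01 -.002 .29 0 0 0;-.01 -.002 .33 0 0 0;-.01 -.002 .36 0 0 0;-.01 -.002 .378 0 0 0;-.01 -.002 .387 0 0 0;-.01 -.002 .39 0 0 0'; python3 -m inch '0 0 0 0 0 0;0 0 0 0 0 0;0 0 0 0 0 0;0 0 0 0 0 0;0 0 0 0 0 0' -.3; python3 -m inch '0 0 -.08 0 0 0;0 0 -.18 0 0 0;0 0 -.3 0 0 0;0 0 -.43 0 0 0;0 0 -.56 0 0 0;0 0 -.7 0 0 0;0 0 -.8 0 0 0'; python3 -m inch '.12 0 0 0 0 0;.24 0 0 0 0 0;.36 0 0 0 0 0;.48 0 0 0 0 0;.48 0 0 0 0 0'
python3 - <<'E'
from h import *
w=snapshot("wrist");a=snapshot("scene");b=snapshot("side")
cv2.imwrite("pics/f0.png",cv2.resize(np.hstack([a[150:400,150:550],b[100:400,80:460][:250]]),None,fx=1,fy=1)[:,:,::-1]); cv2.imwrite("pics/f1.png",w[:,:,::-1])
for n,z in (("brush",.003),("mirror",.003),("tin",.003),("bangle",.012),("brush_pad",0),("polish_purple",0),("polish_green",0)):
    for k,v in fit(n,["wrist","scene","side"],z).items(): print(n,k,*v)
E
```

```text
clock: 24.02
tool_pos: [0.6642, 0.1116, 0.0073]
orientation: [-180.0, 0.0, -165.4]
force: [-0.4, -0.4, -0.0]
opening: 0.0199
gripper_force: 30.0
clock: 24.43
tool_pos: [0.6643, 0.1116, 0.0074]
orientation: [180.0, 0.0, -165.4]
force: [0.6, -0.0, 0.2]
opening: 0.0473
gripper_force: 0.0
clock: 25.02
tool_pos: [0.6646, 0.1114, 0.2516]
orientation: [-180.0, 0.2, -165.4]
force: [1.0, 0.1, 1.1]
opening: 0.0568
gripper_force: 0.0
clock: 25.43
tool_pos: [0.5192, 0.0734, 0.2478]
orientation: [179.9, -0.0, -165.5]
force: [-0.7, 0.2, -0.9]
opening: 0.057
gripper_force: 0.0
brush wrist 0.6704 0.1127 194.7 0.816 0.8
brush scene 0.6648 0.1119 194.2 0.912 0.82
brush side 0.6613 0.1144 193.0 0.929 0.85
brush wrist+scene+side 0.6641 0.112 194.2 0.847 0.8
mirror wrist 0.6496 0.2821 228.6 0.096 0.94
mirror scene 0.6671 0.2464 187.3 0.85 0.76
mirror side 0.6639 0.248 187.5 0.883 0.91
mirror wrist+scene+side 0.6627 0.2472 187.7 0.609 0.94
tin wrist 0.5928 -0.0789 2.6 0.919 0.73
tin scene 0.5894 -0.0787 2.3 0.928 0.93
tin side 0.5874 -0.0799 2.9 0.874 0.81
tin wrist+scene+side 0.5902 -0.0789 8.4 0.883 0.73
bangle wrist 0.6234 -0.2516 356.3 0.977 0.77
bangle side 0.6176 -0.2494 352.6 0.567 0.92
bangle wrist+side 0.6225 -0.2517 356.6 0.729 0.77
brush_pad wrist 0.6011 0.0932 194.9 0.218 0.85
brush_pad scene 0.5985 0.093 195.2 0.274 0.9
brush_pad side 0.5951 0.0948 195.3 0.216 0.75
brush_pad wrist+scene+side 0.5966 0.0938 194.6 0.224 0.85
polish_purple wrist 0.4962 0.2122 19.1 0.657 0.78
polish_purple scene 0.4938 0.2181 358.3 0.715 0.75
polish_purple side 0.4891 0.2226 2.7 0.682 0.93
polish_purple wrist+scene+side 0.4941 0.2178 8.3 0.645 0.78
polish_green wrist 0.4977 -0.2146 25.2 0.923 0.97
polish_green scene 0.4966 -0.2131 359.9 0.647 0.74
polish_green side 0.4913 -0.2143 2.5 0.723 0.58
polish_green wrist+scene+side 0.4968 -0.2144 9.0 0.698 0.97
```

View pics/f0.png

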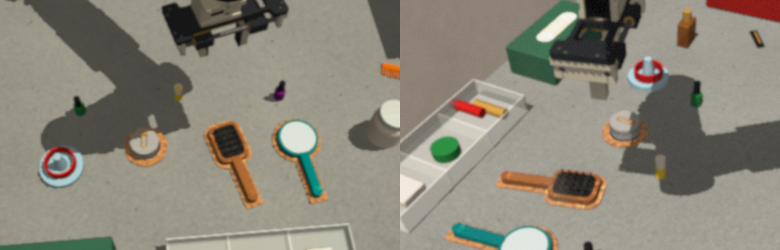

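View pics/f1.png

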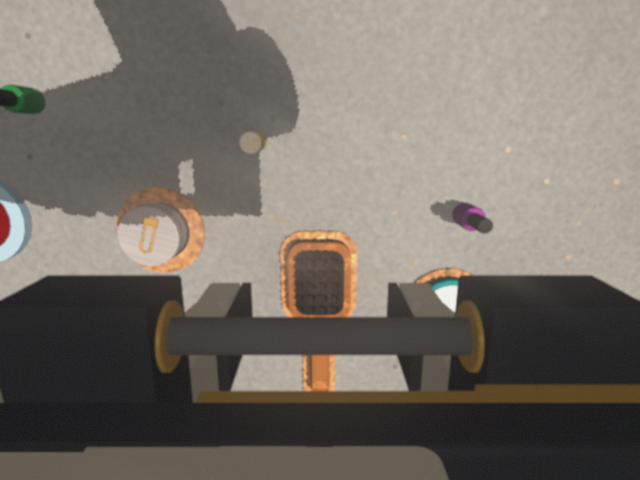

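All four things lie on their rests (scene crop: bangle (60,162), tin (146,145), brush (235,160), mirror (300,155)), and both bottles stand. The fits agree within about 5 mm, so I'll hand in.

```bash
python3 -c "from plant import *; print(close_job())"
```

```text
the job is handed in; nothing more can be done
None
```

The job is handed in: the mirror, brush and tin are on their own rests, the bangle lies over its post, and both bottles still stand, each thing within about 5 mm of its outline by my last camera fits; the judge's verdict was not shown.

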